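Make up a pottery-mending kit tray

TASK

Make up one mending kit in the wooden tray: stand the low wide jar upright in the round cup, slip the small tape roll flat over the post, lay the grey polishing stone flat in the rectangular pocket, and lay the spatula flat along the long trough. The tall jar and the large tape roll belong to another set: leave them where they stand. The jar is glass, so set it down rather than letting it drop.

Things in the scene. Friction and masses are not known exactly. Their poses are not given: they have to be found in the camera images.
- low_jar: The low, wide glass jar of brown filler powder with a white screw lid, the same width all the way up: 46 mm diameter, 38 mm high, loose, standing upright on the table. Origin: centre of its underside; z up. Yaw has no meaning.
- small_roll: The smaller of two rolls of cream masking tape, loose, lying flat: 54 mm outer diameter, 31 mm hole, 20 mm high. Origin: on its axis, in the plane of its underside; z up along the axis.
- stone: Small grey polishing stone, a plain block, loose, lying flat: 56 mm long (its x), 28 mm wide (its y), 24 mm high. Origin: centre of its underside. (A brown cork sanding block, 58 x 40 x 22 mm, lies about as well; it is not part of the kit.)
- spatula: Spatula with a square-sided wooden handle and thin steel blade, loose, lying flat, 160 mm long (its x). Handle from x = -80 to +25 mm, 18 mm wide (y), 16 mm high; ferrule to x = 34 mm; blade to x = +80 mm, 2 mm thick, up to 26 mm wide, 8 mm above the underside. Origin: underside, middle of the whole length (under the handle). Balances at about x = -8 mm.
- cup_insert: Cream, grey-lined insert of the kit tray with a low round wall: the cup for the low jar. Tile 75 x 75 mm; wall 66 mm inner, 72 mm outer diameter. Origin: centre of the tile's underside, 4 mm above the table; inner floor at z = 3 mm, top of the wall at z = 14 mm. Fixed. It, the post's and the pocket's insert stand in a row along the tray's y, 76.5 mm apart, in any order.
- post_insert: Cream, grey-lined insert of the kit tray with an upright wooden post in the middle, for the small roll. Tile 75 x 75 mm without walls; post 12 mm in diameter. Origin: centre of the tile's underside, 4 mm above the table; tile top at z = 3 mm, top of the post at z = 30 mm. Fixed.
- pocket_insert: Cream, grey-lined insert of the kit tray with a low rectangular pocket, for the stone. Tile 75 x 75 mm; pocket inside 48 mm along its x, 68 mm along its y; walls 3 mm thick. Origin: centre of the tile's underside, 4 mm above the table; inner floor at z = 3 mm, top of the walls at z = 12 mm. Fixed.
- trough: Long cream, grey-lined trough on the tray's far side, for the spatula: inside 222 mm (its y) by 52 mm (its x), walls 3 mm thick. Origin: centre of its underside, 4 mm above the table; inner floor at z = 3 mm, top of the walls at z = 9 mm. Fixed. The kit tray is dark wood, 144 mm (x) by 240 mm (y), rim 16 mm high, fixed; inserts are turned with it; their row is 68 mm nearer the robot than the trough.
- tall_jar: Look-alike to leave alone: a tall, slim glass jar with the same white lid and brown powder, 36 mm diameter, 66 mm high, loose, upright. Origin: centre of its underside.
- large_roll: Look-alike to leave alone: the larger roll of cream masking tape, 76 mm outer diameter, 48 mm hole, 20 mm high, loose, lying flat. Origin: on its axis, in the plane of its underside.
Mind the look-alikes: they are no part of the job. What is shaped like the small_roll but pink is not meant. What is shaped like the low_jar but yellow is not meant.

How it is judged:
By the outcome, as a careful person would: the job done as asked, in the order asked, and still so for the second after the job is handed in, with the robot touching nothing.
It also fails if it takes over 115 s, if anything falls off the work surface, if the arm or the gripper's body presses on something with over 40 N, if the wrist force passes 120 N, or if a joint passes its speed limit or range.

ROBOT

A 7-joint arm with a two-finger parallel gripper is mounted at the origin on the work surface. World frame = base frame: x ahead of the robot, y to its left, z up, the work surface at z = 0. Lengths are in mm, angles in rad, forces in N, time in s.
With the tool pointing down it reaches from about 350 to 900 mm from the base axis. Payload 7.2 kg.
Tool frame: the origin (TCP) lies midway between the tips of the shut fingers; the grasp point (between the pads) lies 19 mm behind it; z points along the fingers, y is the direction in which the jaws open and shut (so a half turn about z gives the same grasp; the last joint's range is limited). The gripper opens to 88 mm and grips with 3 to 60 N. Pads are 20 mm wide; open, the fingers measure 115 mm over their backs; the gripper's body (75 mm by 178 mm) begins 61 mm behind the grasp point.
Start: joints at [-1.229, 0.411, -0.013, 1.596, 0.006, 1.134, -0.082], TCP at [249.026, 573.25, 222.653] pointing down, gripper open.
Joint ranges: [-2.95, 2.95], [-0.29, 1.99], [-1.47, 1.44], [0.14, 2.54], [-1.03, 4.17], [0.13, 1.85], [-2.86, 2.86]. Speed limits (rad/s): [2.39, 2.39, 3.01, 3.01, 3.14, 3.14, 3.14].

INTERFACE

Orientations are given as a unit quaternion [x, y, z, w].
In Python, from workcell import * gives the robot as it stands.
- The arm moves only by the tool arm_command, never from a script. Its argument "moves" is a list of rows, each a list of 6 numbers: the shift along the world's x, y, z in m, then the turn, a rotation vector about the world's x, y, z in rad. A call has exactly 10 rows; each row shifts and turns the pose as measured when the row begins; what a row does not reach is not made up. A row lasts 1/8 s, in which the tool goes at most 62.5 mm and 10.7 degrees, less where a joint would pass 70% of its speed; a pose out of reach is approached as far as the arm can. A call with a gripper value outside its range is refused whole. "gripper" is the closure in counts, from 0 (fully open) to 255 (shut), set as the call begins (left out, the last holds). The fingers move at their own pace and stop on an object; "newtons" is the grip in N (left out, the last holds). Time passes only in rows, so rows that do not move let the fingers close, or fill a call up. It gives the time, the measured TCP pose, the force and the opening at its end, in the units of the state.
- state(): the state, without advancing time (a new reading comes with each control period).
- capture(name): name is "scene" or "top"; returns a dict with "frame" (400x640x3 uint8, red, green, blue), "fx", "fy", "cx", "cy" (pixels), "k1" (the pictures are not rectified: a ray, as slopes to the right and down, at radius r is drawn at 1 + k1 r^2 times it, then the intrinsics apply), "world_from_camera" (4x4, takes a point from camera to world coordinates). Camera axes: x right, y down, z forward; pixel columns grow to the right and rows downward; lengths in mm; the calibration is good to about 2 mm. A picture is of the moment at which its call begins. There is no depth.
- hand_in(): hands the job in, once; it reports no verdict.
The state is a dict: "clock": time; "joint_pos": joint angles; "qvel": joint speeds; "joint_torque": joint torques, N m; "eef_pos": TCP position; "eef_rot": TCP orientation; "wrist_force": force on the tool from outside, world axes, zero at the start; "ft_torque": the same for the moment, N m; "opening": finger opening in mm.
Only numpy, scipy, OpenCV 4.12 (cv2) and the standard library are available. Lean on these libraries where they do the work, as an engineer would, in place of code of your own. Each camera call takes 0.05 s, during which the arm holds its last target. There are 200 camera calls.

## Working session

There is one attempt and no reset: what is moved stays moved. The work goes in short steps, Python scripts to look and compute and a tool call to move; the robot and the scene stay as the last step left them, time stands still between calls to the robot, and variables do not carry over. Pictures are saved under pics/ and viewed, about 12 in all and at most 16, crops included, and the job is handed in when it is done.

Besides the shell and the picture viewer there is one more tool, called after "Call:" by a JSON object that holds its "method" and its "body". arm_command: Moves the arm, as the interface text tells. Its arguments: {"type":"object","properties":{"moves":{"type":"array"},"gripper":{"type":"number"},"newtons":{"type":"number"}},"required":["moves"]}

```bash
mkdir -p pics; ls; python3 - <<'E'
from workcell import *
import cv2,numpy as np
np.set_printoptions(suppress=True,precision=4)
for n in("scene","top"):
    c=capture(n); cv2.imwrite(f"pics/{n}0.png",c["frame"][:,:,::-1])
    print(n,{k:c[k] for k in("fx","fy","cx","cy","k1")});print(c["world_from_camera"])
print(state())
E
```

```text
pics
scene {'fx': 396.28338055081, 'fy': 396.28338055081, 'cx': 323.7617489437279, 'cy': 201.6552947462375, 'k1': -0.05226095102328766}
[[ -0.8707   0.2764  -0.4067 906.0343]
 [  0.4912   0.5287  -0.6922 707.0032]
 [  0.0237  -0.8025  -0.5961 610.8503]
 [  0.       0.       0.       1.    ]]
top {'fx': 401.2031199461454, 'fy': 401.2031199461454, 'cx': 309.95094193431953, 'cy': 209.4822817593904, 'k1': -0.06655567473353112}
[[  -0.0284   -0.9833    0.1797  323.3033]
 [  -0.9996    0.029     0.0006   35.0122]
 [  -0.0058   -0.1796   -0.9837 1092.9643]
 [   0.        0.        0.        1.    ]]
{'clock': 0.1, 'joint_pos': array([-1.2292,  0.4118, -0.0127,  1.597 ,  0.0056,  1.1343, -0.0822]), 'qvel': array([-0.0006, -0.0007, -0.0009, -0.0011,  0.0017, -0.0008,  0.0012]), 'joint_torque': array([  0.0019, -58.9095,   0.6434, -29.171 ,  -0.0539,   0.0144,
         0.    ]), 'eef_pos': array([248.8712, 572.8093, 221.8838]), 'eef_rot': array([ 0.2035,  0.9791, -0.0007, -0.0001]), 'wrist_force': array([ 0.1282,  0.0772, -0.5987]), 'ft_torque': array([-0.0011,  0.0213,  0.0243]), 'opening': 87.9414817349036}
```

View pics/top0.png

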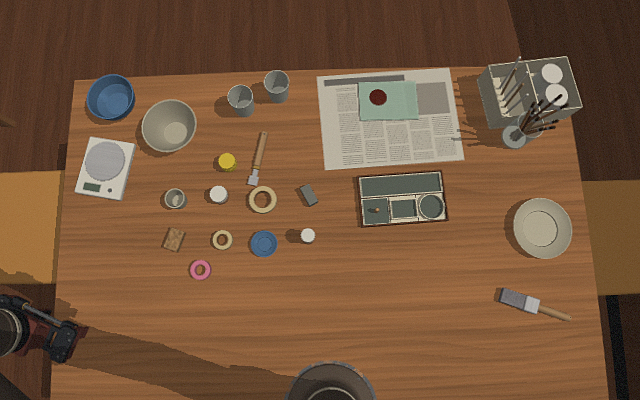

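View pics/scene0.png

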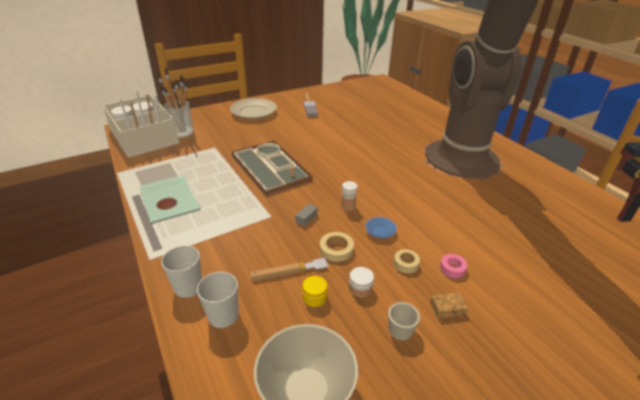

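The top view shows the low jar at (218,194), the small roll at (222,240), the stone at (308,195) and the spatula at (258,158). The tray is at (403,198), with the post at left, the pocket in the middle, the cup at right and the trough on the far side. The look-alikes are the tall jar at (308,236), the large roll at (262,199), the yellow jar at (227,161) and the pink roll at (200,270). In the scene view the low jar is at (361,280) and the tall jar at (349,195).

```bash
cat >h.py <<'E'
from workcell import *
import cv2,numpy as np
np.set_printoptions(suppress=True,precision=1)
def ray(c,uv):
    K=np.array([[c["fx"],0,c["cx"]],[0,c["fy"],c["cy"]],[0,0,1]])
    p=cv2.undistortPoints(np.array(uv,float).reshape(-1,1,2),K,np.array([c["k1"],0,0,0,0.])).reshape(-1,2)
    T=np.array(c["world_from_camera"]); d=np.c_[p,np.ones(len(p))]@T[:3,:3].T
    return T[:3,3],d
def onz(c,uv,z):
    o,d=ray(c,uv); return o+d*((z-o[2])/d[:,2])[:,None]
def proj(c,X):
    T=np.linalg.inv(np.array(c["world_from_camera"])); K=np.array([[c["fx"],0,c["cx"]],[0,c["fy"],c["cy"]],[0,0,1]])
    return cv2.projectPoints(np.array(X,float).reshape(-1,1,3),cv2.Rodrigues(T[:3,:3])[0],T[:3,3],K,np.array([c["k1"],0,0,0,0.]))[0].reshape(-1,2)
def crop(c,name,x0,y0,x1,y1,s):
    im=cv2.resize(c["frame"][y0:y1,x0:x1,::-1],None,fx=s,fy=s,interpolation=cv2.INTER_CUBIC)
    cv2.imwrite(f"pics/{name}.png",im)
E
python3 - <<'E'
from h import *
t=capture("top");s=capture("scene")
crop(t,"t1",150,120,350,270,4);crop(t,"t2",345,160,460,235,6);crop(s,"s1",220,130,480,330,3)
E
```

```text
(no output)
```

View pics/t1.png

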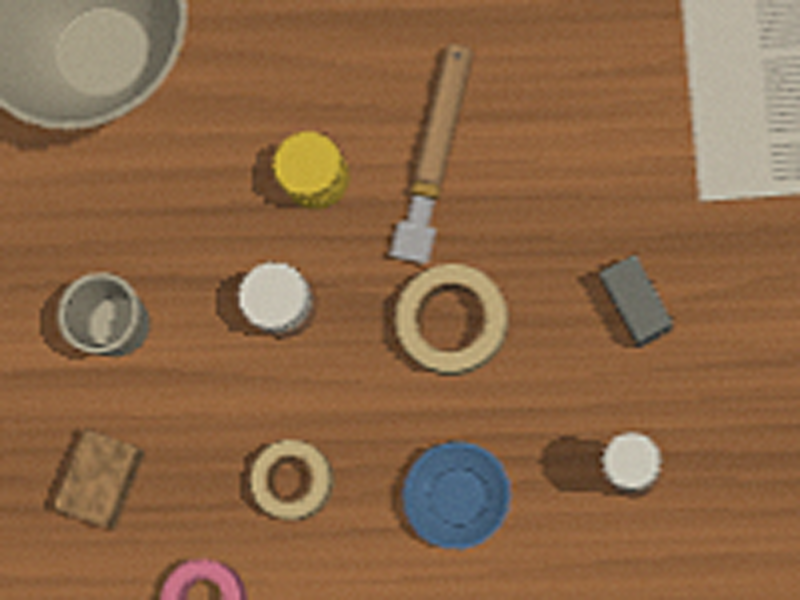

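View pics/t2.png

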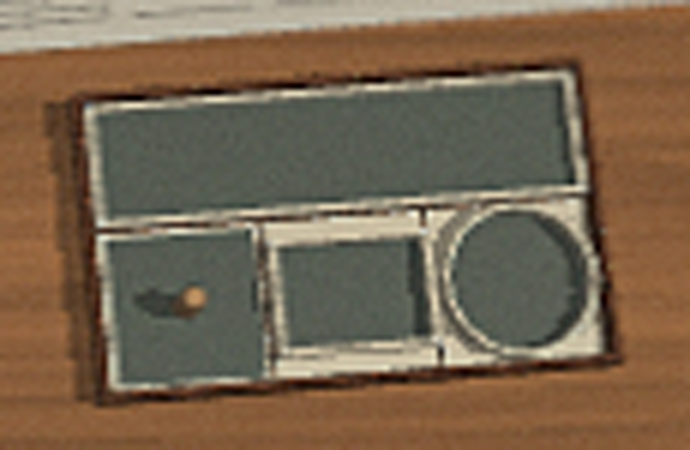

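View pics/s1.png

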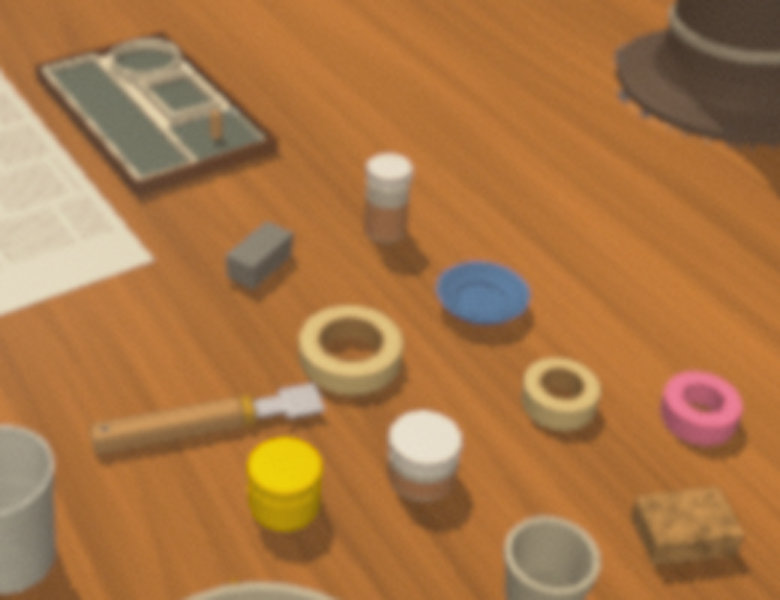

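The crops show, in crop pixels:
- **t1:** low jar lid centre (273,297), small roll centre (290,479), stone top corners about (600,267), (638,257), (671,324) and (636,337), spatula from (457,47) to (410,260).
- **t2:** tray rim corners (82,100), (578,65), (620,360) and (100,400), post top (196,296), cup centre (520,279).
- **s1:** lid (424,440), roll (562,380), post top (216,117).

Now I'll turn these into positions.

```bash
python3 - <<'E'
from h import *
t=capture("top");s=capture("scene")
def o(p,k,x0,y0): return (np.array(p,float)+.5)/k-.5+[x0,y0]
T1=lambda p:o(p,4,150,120); T2=lambda p:o(p,6,345,160); S1=lambda p:o(p,3,220,130)
print("jar t",onz(t,T1([273,297]),38),"s",onz(s,S1([424,440]),38))
print("roll t",onz(t,T1([290,479]),20),"s",onz(s,S1([562,380]),20))
print("tape big",onz(t,T1([451,318]),20))
print("tall t",onz(t,T1([631,461]),66), "yellow",onz(t,T1([308,163]),38))
# stone by mask
def grey(f): 
    h=cv2.cvtColor(f,cv2.COLOR_RGB2HSV); return h
f=t["frame"][175:215,292:325]; h=grey(f)
m=((h[...,1]<70)&(h[...,2]>60)).astype(np.uint8)
c=max(cv2.findContours(m,0,2)[0],key=cv2.contourArea); r=cv2.minAreaRect(c); b=cv2.boxPoints(r)+[292,175]
P=onz(t,b,24); print("stone mask",P[:,:2].tolist(),P.mean(0))
P=onz(t,T1([[600,267],[638,257],[671,324],[636,337]]),24); print("stone hand",P[:,:2].tolist(),P.mean(0), np.degrees(np.arctan2(*(P[2]-P[1]+P[3]-P[0])[[1,0]])))
a=onz(t,T1([[457,47]]),16)[0];b=onz(t,T1([[410,253]]),10)[0]; print("spat",a,b,(a+b)/2,np.hypot(*(a-b)[:2]),np.degrees(np.arctan2(*(b-a)[[1,0]])))
fr=onz(t,T1([425,190]),14); print("ferrule",fr)
R=onz(t,T2([[82,100],[578,65],[620,360],[100,400]]),16); print("rim",R[:,:2].tolist(),R.mean(0))
e=R[0]-R[1]; print(np.linalg.norm(e),np.degrees(np.arctan2(e[1],e[0])),np.linalg.norm(R[1]-R[2]))
e=R[3]-R[2]; print(np.linalg.norm(e),np.degrees(np.arctan2(e[1],e[0])))
print("post t",onz(t,T2([196,296]),34),"s",onz(s,S1([216,113]),34))
print("cup t",onz(t,T2([520,279]),18),"s",onz(s,S1([146,56]),18))
tr=onz(t,T2([[90,107],[573,73],[583,190],[100,223]]),13);print("trough",tr[:,:2].tolist(),tr.mean(0))
E
```

```text
jar t [[566.3 283.5  38. ]] s [[570.6 287.4  38. ]]
roll t [[444.4 274.6  20. ]] s [[441.6 273.2  20. ]]
tape big [[551.9 165.   20. ]]
tall t [[444.7  44.2  66. ]] yellow [[659.9 260.7  38. ]]
stone mask [[579.1774681434358, 63.34631118273023], [592.3912791602402, 38.576646755700295], [540.510373061044, 12.427857026297211], [527.5245308194499, 37.03887966389002]] [559.9  37.8  24. ]
stone hand [[583.6862180031462, 62.12275228440131], [589.9479315240665, 35.92109139786914], [542.4336369542281, 14.810535742203037], [534.1333788747551, 38.84535197621287]] [562.6  37.9  24. ] -155.42579399125415
spat [749.4 160.1  16. ] [601.1 194.5  10. ] [675.3 177.3  13. ] 152.1714766202761 166.94544916282396
ferrule [[645.2 183.4  14. ]]
rim [[609.6941382038801, -100.83175268062526], [620.169162026684, -333.3549740828483], [480.8523191817193, -340.3591436451867], [469.75719181462574, -101.92248344098009]] [ 545.1 -219.1   16. ]
232.75904840705022 92.5793946005015 139.492799425442
238.69466433213017 92.66421168424371
post t [[ 512.9 -145.1   34. ]] s [[ 513. -142.   34.]]
cup t [[ 519.3 -296.8   18. ]] s [[ 517.5 -297.5   18. ]]
trough [[607.0401556840981, -104.74671908433972], [617.1954172553083, -331.66344019683174], [561.1834082949814, -331.30419368826267], [552.0214982899032, -106.5080087662193]] [ 584.4 -218.6   13. ]
```

Both views agree to within 2–5 mm. My working positions, in mm:

| Thing | Position | Angle |
|---|---|---|
| Low jar | (568,285) | – |
| Small roll | (443,274) | – |
| Stone | (562,38) | 26° |
| Spatula grasp point | (679,175) | blade toward 167° |
| Tray | – | yaw 2.5° |
| Cup | (518,-297) | – |
| Post | (513,-143) | – |
| Pocket | (516,-220) | – |
| Trough | (584,-218) | – |

The first move goes above the jar.

Call:
{"method": "arm_command", "body": {"moves": [[0.04,-0.036,-0.011,0,0,0],[0.04,-0.036,-0.011,0,0,0],[0.04,-0.036,-0.011,0,0,0],[0.04,-0.036,-0.011,0,0,0],[0.04,-0.036,-0.011,0,0,0],[0.04,-0.036,-0.011,0,0,0],[0.04,-0.036,-0.011,0,0,0],[0.039,-0.036,-0.011,0,0,0],[0,0,0,0,0,0],[0,0,0,0,0,0]], "gripper": 0, "newtons": 20}}

```text
clock: 1.55
eef_pos: [574.5, 275.5, 131.6]
eef_rot: [0.202, 0.979, 0.001, -0.0]
wrist_force: [-0.4, 0.1, -0.2]
opening: 87.9
```

Call:
{"method": "arm_command", "body": {"moves": [[-0.003,0.005,-0.02,0,0,0],[-0.003,0.004,-0.02,0,0,0],[0,0,-0.02,0,0,0],[0,0,-0.01,0,0,0],[0,0,0,0,0,0],[0,0,0,0,0,0],[0,0,0,0,0,0],[0,0,0,0,0,0],[0,0,0,0,0,0],[0,0,0,0,0,0]]}}

```text
clock: 2.8
eef_pos: [565.8, 292.9, 64.6]
eef_rot: [0.197, 0.98, 0.004, 0.001]
wrist_force: [0.8, 0.2, 0.4]
opening: 87.8
```

```bash
python3 - <<'E'
from h import *
s=capture("scene"); t=capture("top"); print(state()["eef_pos"])
a=cv2.resize(s["frame"][190:330,280:460,::-1],None,fx=4,fy=4,interpolation=cv2.INTER_CUBIC)[:400]
crop(s,"s2",290,180,430,320,4)
E
```

```text
[565.8 292.9  64.5]
```

View pics/s2.png

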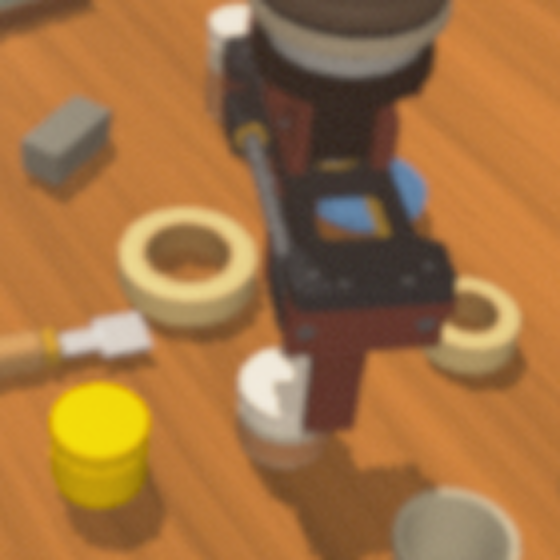

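The scene view shows the open gripper above the low jar. The jar is at about (280,400) in the crop and the near finger at (330,400), with the yellow jar and the big roll clear. I'll shift by (+2,-7) and go down.

Call:
{"method": "arm_command", "body": {"moves": [[0.002,-0.004,-0.005,0,0,0],[0,-0.003,-0.008,0,0,0],[0,0,-0.009,0,0,0],[0,0,-0.008,0,0,0],[0,0,-0.007,0,0,0],[0,0,-0.005,0,0,0],[0,0,-0.003,0,0,0],[0,0,0,0,0,0],[0,0,0,0,0,0],[0,0,0,0,0,0]]}}

```text
clock: 4.15
eef_pos: [567.6, 285.3, 15.7]
eef_rot: [0.197, 0.98, 0.004, 0.001]
wrist_force: [-0.4, 0.0, -0.1]
opening: 87.7
```

Call:
{"method": "arm_command", "body": {"moves": [[0,0,0,0,0,0],[0,0,0,0,0,0],[0,0,0,0,0,0],[0,0,0,0,0,0],[0,0,0,0,0,0],[0,0,0,0,0,0],[0,0,0,0,0,0],[0,0,0,0,0,0],[0,0,0,0,0,0],[0,0,0,0,0,0]], "gripper": 255, "newtons": 20}}

```text
clock: 5.4
eef_pos: [567.9, 285.4, 16.2]
eef_rot: [0.197, 0.98, 0.004, 0.001]
wrist_force: [-0.8, -0.1, 0.4]
opening: 45.5
```

Call:
{"method": "arm_command", "body": {"moves": [[0,0,0.02,0,0,0],[0,0,0.03,0,0,0],[0,0,0.03,0,0,0],[-0.003,-0.03,0.01,0,0,0],[-0.005,-0.05,0,0,0,0],[-0.005,-0.055,0,0,0,0],[-0.005,-0.055,0,0,0,0],[-0.005,-0.055,0,0,0,0],[-0.005,-0.055,0,0,0,0],[-0.005,-0.055,0,0,0,0]]}}

```text
clock: 6.65
eef_pos: [535.4, -73.4, 122.7]
eef_rot: [0.193, 0.981, 0.008, 0.007]
wrist_force: [0.6, -0.2, -0.8]
opening: 45.5
```

Call:
{"method": "arm_command", "body": {"moves": [[-0.004,-0.05,-0.005,0,0,0],[-0.004,-0.05,-0.01,0,0,0],[-0.004,-0.045,-0.01,0,0,0],[-0.003,-0.035,-0.01,0,0,0],[-0.001,-0.02,-0.01,0,0,0],[0,-0.01,-0.005,0,0,0],[0,0,0,0,0,0],[0,0,0,0,0,0],[0,0,0,0,0,0],[0,0,0,0,0,0]]}}

```text
clock: 7.9
eef_pos: [520.9, -293.6, 83.0]
eef_rot: [0.194, 0.981, 0.008, 0.014]
wrist_force: [0.1, 0.0, 0.5]
opening: 45.7
```

```bash
python3 - <<'E'
from h import *
from scipy.spatial.transform import Rotation as R
s=state(); print(s["eef_pos"],R.from_quat(s["eef_rot"]).as_matrix().round(4))
# rotvec (world) making the tool z straight down
z=R.from_quat(s["eef_rot"]).as_matrix()[:,2]; print(np.round(np.cross(z,[0,0,-1]),4))
E
```

```text
[ 520.9 -293.6   83. ] [[-0.9  0.4  0. ]
 [ 0.4  0.9  0. ]
 [-0.   0.  -1. ]]
[-0.  0.  0.]
```

Call:
{"method": "arm_command", "body": {"moves": [[-0.001,-0.002,-0.005,-0.005,0.015,0],[-0.001,-0.001,-0.01,-0.005,0.015,0],[0,0,-0.01,0,0,0],[0,0,-0.01,0,0,0],[0,0,-0.006,0,0,0],[0,0,0,0,0,0],[0,0,0,0,0,0],[0,0,0,0,0,0],[0,0,0,0,0,0],[0,0,0,0,0,0]]}}

```text
clock: 9.15
eef_pos: [518.9, -296.3, 39.0]
eef_rot: [0.194, 0.981, -0.0, -0.001]
wrist_force: [-0.5, -0.5, -0.7]
opening: 45.7
```

```bash
cat >>h.py <<'E'
def st():
    from scipy.spatial.transform import Rotation as R
    s=state(); M=R.from_quat(s["eef_rot"]).as_matrix(); z=M[:,2]
    j=np.degrees(np.arctan2(M[1,1],M[0,1]))
    print("pos",s["eef_pos"],"jaw %.1f"%j,"fix %.3f %.3f"%tuple(np.cross(z,[0,0,-1])[:2]),"F",s["wrist_force"],"op %.1f"%s["opening"])
E
python3 - <<'E'
from h import *
st(); c=capture("scene"); crop(c,"s3",220,130,320,205,6)
c=capture("top"); crop(c,"t3",345,160,460,235,6)
E
```

```text
pos [ 518.9 -296.3   39. ] jaw 67.6 fix -0.000 -0.003 F [-0.5 -0.5 -0.7] op 45.7
```

View pics/s3.png

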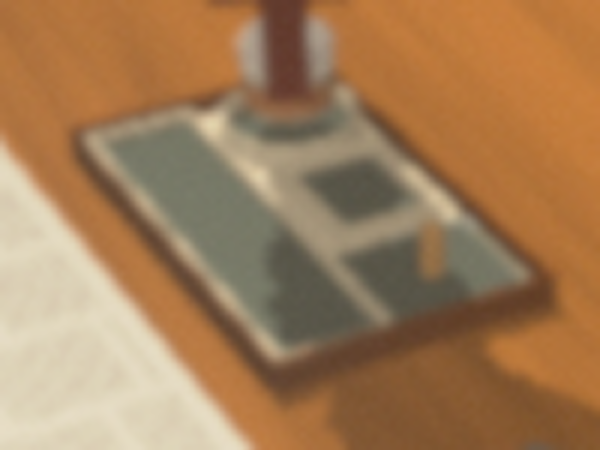

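The scene view shows the jar upright at (286,75) in the crop, centred over the cup ring at (285,120). I'll lower it gently.

Call:
{"method": "arm_command", "body": {"moves": [[0,0,-0.003,0,0,0],[0,0,-0.003,0,0,0],[0,0,-0.003,0,0,0],[0,0,-0.002,0,0,0],[0,0,-0.002,0,0,0],[0,0,-0.001,0,0,0],[0,0,-0.001,0,0,0],[0,0,0,0,0,0],[0,0,0,0,0,0],[0,0,0,0,0,0]]}}

```text
clock: 10.5
eef_pos: [519.0, -296.3, 23.4]
eef_rot: [0.194, 0.981, -0.0, -0.001]
wrist_force: [-0.2, -0.1, -1.0]
opening: 45.7
```

Call:
{"method": "arm_command", "body": {"moves": [[0,0,-0.0007,0,0,0],[0,0,-0.0005,0,0,0],[0,0,0,0,0,0],[0,0,0,0,0,0],[0,0,0,0,0,0],[0,0,0,0,0,0],[0,0,0,0,0,0],[0,0,0,0,0,0],[0,0,0,0,0,0],[0,0,0,0,0,0]]}}

```text
clock: 11.75
eef_pos: [519.1, -296.4, 23.3]
eef_rot: [0.194, 0.981, 0.0, -0.001]
wrist_force: [-0.7, -0.1, 1.3]
opening: 45.6
```

Call:
{"method": "arm_command", "body": {"moves": [[0,0,0,0,0,0],[0,0,0,0,0,0],[0,0,0,0,0,0],[0,0,0,0,0,0],[0,0,0,0,0,0],[0,0,0,0,0,0],[0,0,0.01,0,0,0],[0,0,0.02,0,0,0],[0,0,0.03,0,0,0],[0,0,0.03,0,0,0]], "gripper": 0}}

```text
clock: 13.0
eef_pos: [517.6, -295.7, 115.1]
eef_rot: [0.194, 0.981, 0.0, -0.003]
wrist_force: [1.0, -0.4, 0.1]
opening: 87.9
```

Call:
{"method": "arm_command", "body": {"moves": [[-0.006,0.035,0.005,0,0,-0.035],[-0.007,0.052,0,0,0,-0.035],[-0.007,0.055,0,0,0,-0.035],[-0.007,0.055,0,0,0,-0.035],[-0.007,0.055,0,0,0,-0.035],[-0.007,0.055,0,0,0,-0.035],[-0.007,0.055,0,0,0,-0.035],[-0.007,0.055,0,0,0,-0.035],[-0.006,0.05,0,0,0,-0.035],[-0.006,0.04,0,0,0,-0.03]]}}

```text
clock: 14.25
eef_pos: [451.0, 221.3, 132.5]
eef_rot: [0.369, 0.929, 0.002, 0.006]
wrist_force: [1.3, -0.4, -0.2]
opening: 87.6
```

```bash
python3 - <<'E'
from h import *
st(); c=capture("top"); crop(c,"t4",345,160,460,235,6)
E
```

```text
pos [451.  221.3 132.5] jaw 46.7 fix 0.001 0.012 F [ 1.3 -0.4 -0.2] op 87.6
```

View pics/t4.png

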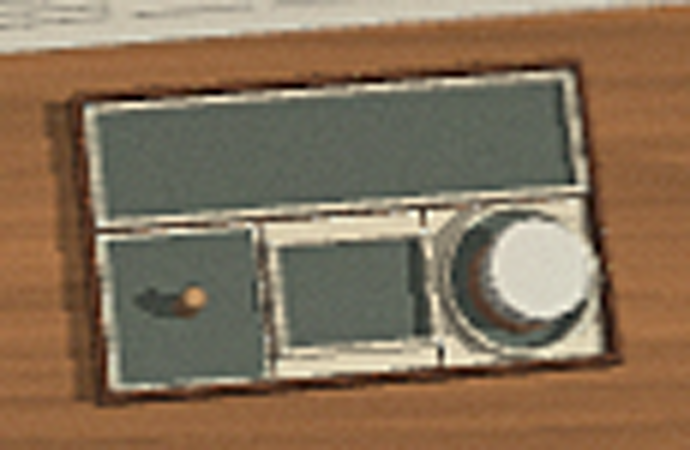

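The jar stands upright in the cup, with its lid at (540,270) in the crop. On to the roll.

Call:
{"method": "arm_command", "body": {"moves": [[-0.003,0.018,0,0,0.006,0],[-0.003,0.015,-0.01,0,0.006,0],[-0.002,0.01,-0.02,0,0,0],[0,0.004,-0.02,0,0,0],[0,0,-0.01,0,0,0],[0,0,-0.005,0,0,0],[0,0,0,0,0,0],[0,0,0,0,0,0],[0,0,0,0,0,0],[0,0,0,0,0,0]]}}

```text
clock: 15.55
eef_pos: [443.0, 275.4, 68.0]
eef_rot: [0.367, 0.93, 0.002, 0.001]
wrist_force: [-0.1, 0.3, 0.1]
opening: 87.8
```

Call:
{"method": "arm_command", "body": {"moves": [[0,0,-0.008,0,0,0],[0,-0.001,-0.012,0,0,0],[0,0,-0.012,0,0,0],[0,0,-0.012,0,0,0],[0,0,-0.008,0,0,0],[0,0,-0.006,0,0,0],[0,0,-0.003,0,0,0],[0,0,0,0,0,0],[0,0,0,0,0,0],[0,0,0,0,0,0]]}}

```text
clock: 16.8
eef_pos: [442.9, 274.4, 2.5]
eef_rot: [0.367, 0.93, 0.002, 0.001]
wrist_force: [-1.0, -0.2, -0.4]
opening: 88.1
```

Call:
{"method": "arm_command", "body": {"moves": [[0,0,0.003,0,0,0],[0,0,0,0,0,0],[0,0,0,0,0,0],[0,0,0,0,0,0],[0,0,0,0,0,0],[0,0,0,0,0,0],[0,0,0,0,0,0],[0,0,0,0,0,0],[0,0,0,0,0,0],[0,0,0,0,0,0]], "gripper": 255, "newtons": 20}}

```text
clock: 18.05
eef_pos: [443.2, 274.7, 6.4]
eef_rot: [0.367, 0.93, 0.003, 0.001]
wrist_force: [-0.6, 0.7, 0.9]
opening: 52.4
```

Call:
{"method": "arm_command", "body": {"moves": [[0,0,0.02,0,0,0],[0,0,0.03,0,0,0],[0,0,0.03,0,0,0],[0.005,-0.03,0.01,0,0,0],[0.009,-0.05,0,0,0,0],[0.009,-0.055,0,0,0,0],[0.009,-0.055,0,0,0,0],[0.009,-0.055,0,0,0,0],[0.009,-0.05,0,0,0,0],[0.008,-0.04,0,0,0,0]]}}

```text
clock: 19.3
eef_pos: [500.3, -66.8, 99.0]
eef_rot: [0.363, 0.932, 0.003, 0.002]
wrist_force: [0.1, 1.0, -1.1]
opening: 52.5
```

Call:
{"method": "arm_command", "body": {"moves": [[0.004,-0.025,0,0,0,0],[0.004,-0.025,0,0,0,0],[0.002,-0.015,-0.01,0,0,0],[0.001,-0.007,-0.01,0,0,0],[0,0,-0.01,0,0,0],[0,0,-0.005,0,0,0],[0,0,0,0,0,0],[0,0,0,0,0,0],[0,0,0,0,0,0],[0,0,0,0,0,0]]}}

```text
clock: 20.55
eef_pos: [510.7, -141.1, 60.7]
eef_rot: [0.364, 0.932, 0.004, 0.001]
wrist_force: [-0.1, -0.3, 0.2]
opening: 52.6
```

```bash
python3 - <<'E'
from h import *
st(); c=capture("scene"); crop(c,"s4",220,130,340,220,5)
E
```

```text
pos [ 510.7 -141.1   60.7] jaw 47.3 fix -0.006 0.004 F [-0.1 -0.3  0.2] op 52.6
```

View pics/s4.png

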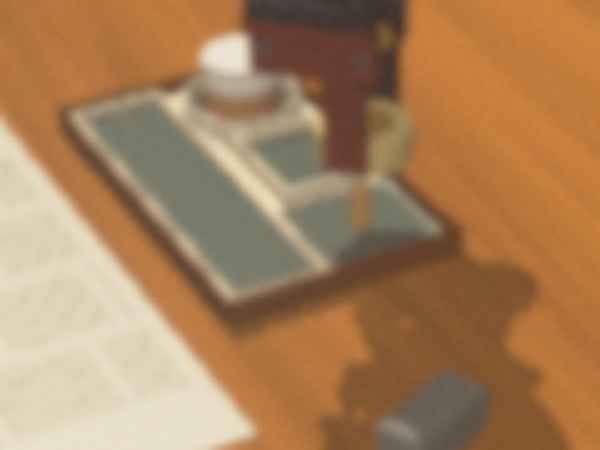

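The roll is held level above the post, whose top is at about (360,185) in the crop. I'll shift by (+2,-2) and lower in stages.

Call:
{"method": "arm_command", "body": {"moves": [[0.001,-0.001,-0.004,-0.003,0.002,0],[0.001,-0.001,-0.004,-0.003,0.002,0],[0,0,-0.005,0,0,0],[0,0,-0.005,0,0,0],[0,0,-0.005,0,0,0],[0,0,-0.004,0,0,0],[0,0,-0.002,0,0,0],[0,0,0,0,0,0],[0,0,0,0,0,0],[0,0,0,0,0,0]]}}

```text
clock: 21.85
eef_pos: [512.9, -143.5, 29.6]
eef_rot: [0.364, 0.931, -0.0, 0.0]
wrist_force: [-0.4, 0.6, -0.8]
opening: 52.3
```

Call:
{"method": "arm_command", "body": {"moves": [[0,0,-0.003,0,0,0],[0,0,-0.003,0,0,0],[0,0,-0.003,0,0,0],[0,0,-0.003,0,0,0],[0,0,-0.002,0,0,0],[0,0,-0.001,0,0,0],[0,0,0,0,0,0],[0,0,0,0,0,0],[0,0,0,0,0,0],[0,0,0,0,0,0]]}}

```text
clock: 23.1
eef_pos: [513.0, -143.5, 13.7]
eef_rot: [0.364, 0.931, -0.0, 0.0]
wrist_force: [0.2, 0.3, -0.1]
opening: 52.5
```

Call:
{"method": "arm_command", "body": {"moves": [[0,0,0,0,0,0],[0,0,0,0,0,0],[0,0,0,0,0,0],[0,0,0,0,0,0],[0,0,0,0,0,0],[0,0,0,0,0,0],[0,0,0.005,0,0,0],[0,0,0.01,0,0,0],[0,0,0.015,0,0,0],[0,0,0.02,0,0,0]], "gripper": 80}}

```text
clock: 24.35
eef_pos: [512.4, -143.4, 66.1]
eef_rot: [0.364, 0.931, -0.0, -0.001]
wrist_force: [0.1, 0.1, -0.3]
opening: 60.3
```

Call:
{"method": "arm_command", "body": {"moves": [[0,0,0.02,0,0,-0.17],[0.005,0.015,0.01,0,0,-0.18],[0.005,0.02,0,0,0,-0.18],[0.006,0.02,0,0,0,-0.18],[0.006,0.02,0,0,0,-0.18],[0.006,0.02,0,0,0,-0.18],[0.006,0.02,0,0,0,-0.18],[0.006,0.02,0,0,0,-0.18],[0.005,0.02,0,0,0,-0.18],[0.003,0.015,0,0,0,-0.15]], "gripper": 0}}

```text
clock: 25.6
eef_pos: [564.8, 31.2, 111.6]
eef_rot: [0.959, 0.284, 0.004, 0.004]
wrist_force: [-0.6, 0.0, 0.2]
opening: 87.9
```

```bash
python3 - <<'E'
from h import *
st(); c=capture("scene"); a=c["frame"][130:220,220:340,::-1]
t=capture("top"); b=t["frame"][150:240,340:460,::-1]
cv2.imwrite("pics/st5.png",cv2.resize(np.vstack([a,b]),None,fx=3.3,fy=3.3,interpolation=cv2.INTER_CUBIC))
E
```

```text
pos [564.8  31.2 111.6] jaw -57.0 fix 0.005 0.010 F [-0.6  0.   0.2] op 87.9
```

View pics/st5.png

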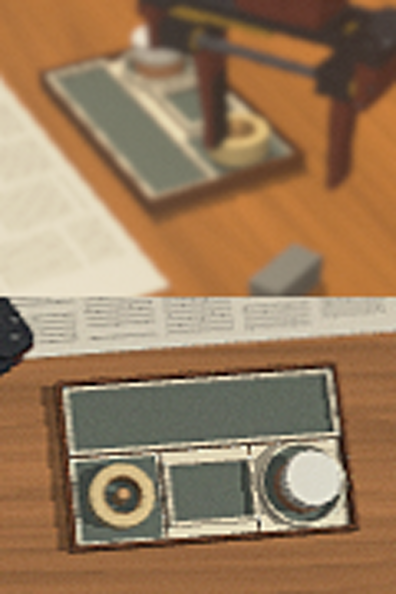

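The roll lies flat around the post, at (123,493) in the lower half, and the jar is still upright. Now the stone.

Call:
{"method": "arm_command", "body": {"moves": [[-0.001,0.003,-0.01,0.003,0.005,-0.06],[-0.001,0.002,-0.015,0.002,0.005,-0.04],[0,0,-0.02,0,0,0],[0,0,-0.015,0,0,0],[0,0,-0.01,0,0,0],[0,0,-0.005,0,0,0],[0,0,0,0,0,0],[0,0,0,0,0,0],[0,0,0,0,0,0],[0,0,0,0,0,0]]}}

```text
clock: 26.95
eef_pos: [563.5, 34.5, 36.1]
eef_rot: [0.97, 0.243, 0.002, -0.0]
wrist_force: [-0.3, -0.5, 0.4]
opening: 88.1
```

```bash
python3 - <<'E'
from h import *
st(); c=capture("scene"); crop(c,"s6",260,160,360,235,6)
E
```

```text
pos [563.5  34.5  36.1] jaw -61.9 fix -0.002 0.003 F [-0.3 -0.5  0.4] op 88.1
```

View pics/s6.png

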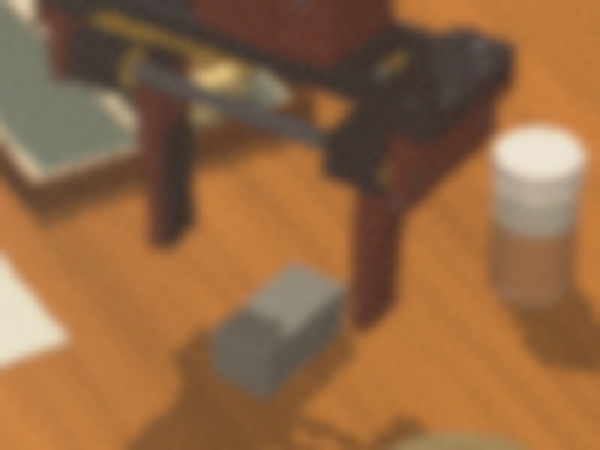

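The fingers straddle the stone, with tips at about (165,245) and (370,325) in the crop. The stone's top face spans (297,262), (347,291), (270,347) and (213,325). A quick check of the stone's position from this view:

```bash
python3 - <<'E'
from h import *
c=capture("scene")
P=onz(c,(np.array([[297,262],[347,291],[270,347],[213,325.]])+.5)/6-.5+[260,160],24); print(P,P.mean(0)); e=P[0]-P[3]+P[1]-P[2]; print(np.degrees(np.arctan2(e[1],e[0])))
print((proj(c,[[563.5,34.5,24],[562,38,24]])-[260,160]+.5)*6-.5)
E
```

```text
[[541.   14.5  24. ]
 [532.2  41.2  24. ]
 [576.2  58.8  24. ]
 [589.9  35.9  24. ]] [559.8  37.6  24. ]
-157.21854694947402
[[270.6 304.1]
 [277.9 307.7]]
```

Call:
{"method": "arm_command", "body": {"moves": [[-0.001,0.002,-0.002,-0.002,0.003,-0.03],[-0.001,0.001,-0.005,0,0,-0.015],[0,0,-0.006,0,0,0],[0,0,-0.005,0,0,0],[0,0,-0.003,0,0,0],[0,0,-0.002,0,0,0],[0,0,-0.001,0,0,0],[0,0,0,0,0,0],[0,0,0,0,0,0],[0,0,0,0,0,0]]}}

```text
clock: 28.3
eef_pos: [561.2, 37.8, 10.2]
eef_rot: [0.976, 0.219, -0.0, 0.0]
wrist_force: [-0.1, -0.2, -0.1]
opening: 88.2
```

Call:
{"method": "arm_command", "body": {"moves": [[0,0,0,0,0,0],[0,0,0,0,0,0],[0,0,0,0,0,0],[0,0,0,0,0,0],[0,0,0,0,0,0],[0,0,0,0,0,0],[0,0,0,0,0,0],[0,0,0,0,0,0],[0,0,0,0,0,0],[0,0,0,0,0,0]], "gripper": 255, "newtons": 25}}

```text
clock: 29.55
eef_pos: [561.3, 37.9, 10.3]
eef_rot: [0.976, 0.219, -0.0, 0.0]
wrist_force: [-0.6, -0.3, 0.9]
opening: 27.9
```

Call:
{"method": "arm_command", "body": {"moves": [[0,0,0.02,0,0,0],[0,0,0.03,0,0,0],[0,0,0.03,0,0,0.1],[-0.004,-0.02,0.01,0,0,0.15],[-0.006,-0.035,0,0,0,0.15],[-0.007,-0.04,0,0,0,0.15],[-0.007,-0.04,0,0,0,0.15],[-0.007,-0.04,0,0,0,0.15],[-0.006,-0.035,0,0,0,0.15],[-0.005,-0.025,0,0,0,0.1]]}}

```text
clock: 30.8
eef_pos: [519.0, -204.0, 115.3]
eef_rot: [0.704, 0.71, 0.003, 0.004]
wrist_force: [0.6, 0.2, -0.4]
opening: 27.8
```

```bash
python3 -c "
from h import *
st()"
```

```text
pos [ 519.  -204.   115.3] jaw 0.5 fix 0.001 0.010 F [ 0.6  0.2 -0.4] op 27.8
```

Call:
{"method": "arm_command", "body": {"moves": [[-0.002,-0.007,-0.01,0,0.005,0.02],[-0.001,-0.004,-0.015,0,0.005,0],[0,0,-0.015,0,0,0],[0,0,-0.015,0,0,0],[0,0,-0.01,0,0,0],[0,0,-0.003,0,0,0],[0,0,0,0,0,0],[0,0,0,0,0,0],[0,0,0,0,0,0],[0,0,0,0,0,0]]}}

```text
clock: 32.05
eef_pos: [516.1, -217.5, 47.3]
eef_rot: [0.697, 0.717, -0.0, 0.002]
wrist_force: [0.2, 0.3, -0.5]
opening: 27.7
```

```bash
python3 - <<'E'
from h import *
st(); c=capture("scene"); crop(c,"s7",220,130,320,205,6)
E
```

```text
pos [ 516.1 -217.5   47.3] jaw 1.6 fix 0.003 0.003 F [ 0.2  0.3 -0.5] op 27.7
```

View pics/s7.png

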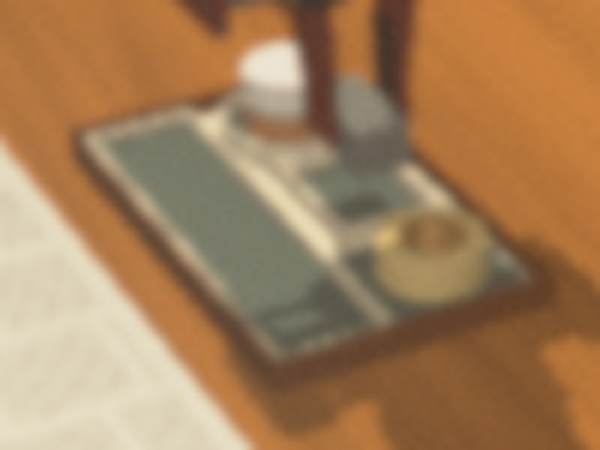

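The stone is held level above the pocket, at (370,130) in the crop. Lowering.

Call:
{"method": "arm_command", "body": {"moves": [[0,-0.002,-0.004,0.003,0.003,0.015],[0,0,-0.005,0,0,0],[0,0,-0.006,0,0,0],[0,0,-0.005,0,0,0],[0,0,-0.003,0,0,0],[0,0,-0.002,0,0,0],[0,0,-0.001,0,0,0],[0,0,0,0,0,0],[0,0,0,0,0,0],[0,0,0,0,0,0]]}}

```text
clock: 33.35
eef_pos: [516.1, -219.6, 19.4]
eef_rot: [0.692, 0.722, -0.0, -0.0]
wrist_force: [-0.1, -1.0, -0.5]
opening: 27.9
```

Call:
{"method": "arm_command", "body": {"moves": [[0,0,-0.001,0,0,0],[0,0,-0.0005,0,0,0],[0,0,0,0,0,0],[0,0,0,0,0,0],[0,0,0,0,0,0],[0,0,0,0,0,0],[0,0,0,0,0,0],[0,0,0,0,0,0],[0,0,0,0,0,0],[0,0,0,0,0,0]]}}

```text
clock: 34.6
eef_pos: [516.2, -219.7, 18.0]
eef_rot: [0.692, 0.722, -0.0, -0.0]
wrist_force: [-0.3, -0.8, -0.5]
opening: 27.7
```

Call:
{"method": "arm_command", "body": {"moves": [[0,0,0,0,0,0],[0,0,0,0,0,0],[0,0,0,0,0,0],[0,0,0,0,0,0],[0,0,0,0,0,0],[0,0,0,0,0,0],[0,0,0.01,0,0,0],[0,0,0.02,0,0,0],[0,0,0.03,0,0,0],[0,0,0.03,0,0,0]], "gripper": 130}}

```text
clock: 35.85
eef_pos: [514.9, -219.5, 110.4]
eef_rot: [0.692, 0.722, -0.001, -0.001]
wrist_force: [-0.5, 0.3, -0.5]
opening: 42.9
```

Call:
{"method": "arm_command", "body": {"moves": [[0.01,0.025,0,0,0,0.1],[0.016,0.04,0,0,0,0.13],[0.017,0.042,0,0,0,0.13],[0.017,0.042,0,0,0,0.13],[0.017,0.042,0,0,0,0.13],[0.017,0.042,0,0,0,0.13],[0.017,0.042,0,0,0,0.13],[0.017,0.042,0,0,0,0.13],[0.015,0.035,0,0,0,0.13],[0.01,0.02,0,0,0,0.1]], "gripper": 100}}

```text
clock: 37.1
eef_pos: [667.7, 178.9, 108.7]
eef_rot: [0.108, 0.994, 0.002, -0.003]
wrist_force: [-0.3, -0.3, 0.3]
opening: 53.4
```

```bash
python3 - <<'E'
from h import *
st(); c=capture("scene"); a=c["frame"][130:220,220:340,::-1]
t=capture("top"); b=t["frame"][150:240,340:460,::-1]; d=c["frame"][220:310,230:350,::-1]
cv2.imwrite("pics/st8.png",cv2.resize(np.vstack([np.hstack([a,b]),np.hstack([d,t["frame"][110:200,200:320,::-1]])]),None,fx=3.3,fy=3.3,interpolation=cv2.INTER_CUBIC))
E
```

```text
pos [667.7 178.9 108.7] jaw 77.6 fix -0.005 -0.006 F [-0.3 -0.3  0.3] op 53.4
```

View pics/st8.png

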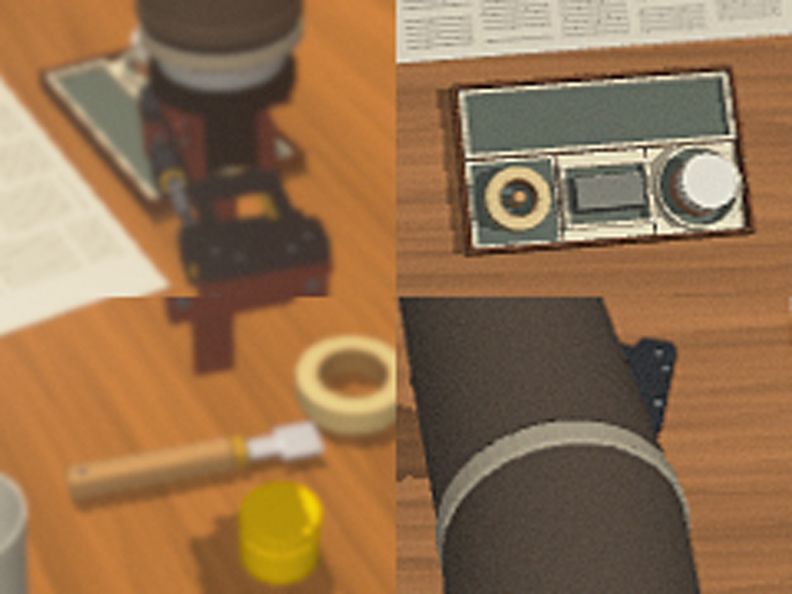

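The stone lies flat in the pocket, at (608,190) in the top-right panel. The spatula is untouched: handle end about (75,470), ferrule (238,450) and blade tip (320,440) in the lower-left panel. Checking its position from this view:

```bash
python3 - <<'E'
from h import *
c=capture("scene"); f=lambda p:(np.array(p,float)+[.5,.5-297])/3.3-.5+[230,220]
a=onz(c,f([74,471]),16)[0]; b=onz(c,f([232,446]),16)[0]; d=onz(c,f([321,440]),10)[0]
print(a,b,d); u=(b-a)/np.linalg.norm(b-a); print(np.linalg.norm(b-a),np.degrees(np.arctan2(u[1],u[0])),"grasp",a+72*u, b-33*u)
E
```

```text
[746.8 158.1  16. ] [651.7 184.5  16. ] [596.7 201.2  10. ]
98.69162309107433 164.48068402565877 grasp [677.4 177.3  16. ] [683.5 175.6  16. ]
```

Call:
{"method": "arm_command", "body": {"moves": [[0.005,-0.001,-0.01,-0.003,-0.003,-0.01],[0.005,-0.001,-0.015,-0.002,-0.003,0],[0,0,-0.018,0,0,0],[0,0,-0.015,0,0,0],[0,0,-0.01,0,0,0],[0,0,-0.004,0,0,0],[0,0,0,0,0,0],[0,0,0,0,0,0],[0,0,0,0,0,0],[0,0,0,0,0,0]]}}

```text
clock: 38.5
eef_pos: [677.1, 170.2, 31.2]
eef_rot: [0.12, 0.993, -0.002, -0.0]
wrist_force: [-0.4, -0.4, -0.4]
opening: 53.7
```

```bash
python3 - <<'E'
from h import *
st(); c=capture("scene"); crop(c,"s9",235,210,345,300,6)
E
```

```text
pos [677.1 170.2  31.2] jaw 76.2 fix 0.004 -0.001 F [-0.4 -0.4 -0.4] op 53.7
```

View pics/s9.png

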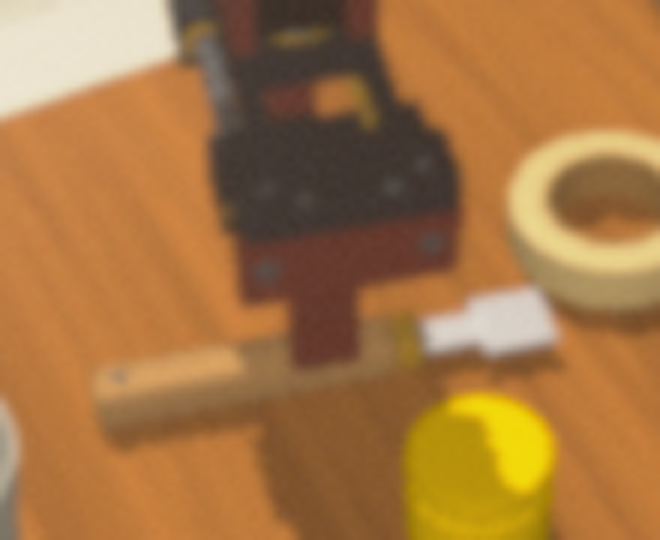

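The gripper straddles the handle about where planned, a little short of the near side. I'll shift by (+2,+6) and go down.

Call:
{"method": "arm_command", "body": {"moves": [[0.001,0.003,0,0.004,0,0],[0.001,0.002,-0.002,0,0,0],[0,0,-0.006,0,0,0],[0,0,-0.006,0,0,0],[0,0,-0.005,0,0,0],[0,0,-0.003,0,0,0],[0,0,-0.002,0,0,0],[0,0,0,0,0,0],[0,0,0,0,0,0],[0,0,0,0,0,0]]}}

```text
clock: 39.8
eef_pos: [679.2, 175.5, 5.4]
eef_rot: [0.12, 0.993, 0.0, -0.001]
wrist_force: [0.4, 0.4, 0.5]
opening: 53.4
```

Call:
{"method": "arm_command", "body": {"moves": [[0,0,0,0,0,0],[0,0,0,0,0,0],[0,0,0,0,0,0],[0,0,0,0,0,0],[0,0,0,0,0,0],[0,0,0,0,0,0],[0,0,0,0,0,0],[0,0,0,0,0,0],[0,0,0,0,0,0],[0,0,0,0,0,0]], "gripper": 255, "newtons": 30}}

```text
clock: 41.05
eef_pos: [679.4, 175.7, 5.8]
eef_rot: [0.12, 0.993, 0.0, -0.0]
wrist_force: [0.1, 0.7, -0.0]
opening: 17.5
```

Call:
{"method": "arm_command", "body": {"moves": [[0,0,0.015,0,0,0],[0,0,0.03,0,0,0],[0,0,0.03,0,0,0],[-0.006,-0.025,0.015,0,0,-0.12],[-0.01,-0.04,0,0,0,-0.15],[-0.01,-0.045,0,0,0,-0.15],[-0.01,-0.045,0,0,0,-0.15],[-0.01,-0.045,0,0,0,-0.15],[-0.01,-0.045,0,0,0,-0.15],[-0.01,-0.04,0,0,0,-0.15]]}}

```text
clock: 42.3
eef_pos: [612.9, -111.5, 109.2]
eef_rot: [0.599, 0.801, 0.005, 0.004]
wrist_force: [0.6, -0.5, -0.9]
opening: 17.7
```

Call:
{"method": "arm_command", "body": {"moves": [[-0.006,-0.025,0,0,0,-0.08],[-0.004,-0.015,0,0,0,-0.04],[-0.002,-0.01,0,0,0,0],[0,0,0,0,0,0],[0,0,0,0,0,0],[0,0,0,0,0,0],[0,0,0,0,0,0],[0,0,0,0,0,0],[0,0,0,0,0,0],[0,0,0,0,0,0]]}}

```text
clock: 43.55
eef_pos: [601.9, -160.3, 110.7]
eef_rot: [0.645, 0.764, 0.006, 0.005]
wrist_force: [-0.2, 0.4, -0.4]
opening: 17.8
```

```bash
python3 -c "
from h import *
st()"
```

```text
pos [ 601.9 -160.3  110.7] jaw 9.7 fix -0.003 0.015 F [-0.2  0.4 -0.4] op 17.8
```

Call:
{"method": "arm_command", "body": {"moves": [[-0.006,-0.02,0,0,0.005,-0.05],[-0.006,-0.022,0,-0.002,0.005,-0.05],[-0.004,-0.016,-0.005,0,0.004,-0.02],[-0.001,-0.005,-0.015,0,0,0],[0,0,-0.02,0,0,0],[0,0,-0.01,0,0,0],[0,0,-0.005,0,0,0],[0,0,0,0,0,0],[0,0,0,0,0,0],[0,0,0,0,0,0]]}}

```text
clock: 44.8
eef_pos: [582.6, -230.1, 52.1]
eef_rot: [0.694, 0.72, -0.0, 0.0]
wrist_force: [-0.0, 0.7, -0.1]
opening: 17.8
```

```bash
python3 - <<'E'
from h import *
st(); c=capture("scene"); crop(c,"s10",220,130,320,205,6)
E
```

```text
pos [ 582.6 -230.1   52.1] jaw 2.2 fix 0.001 -0.000 F [-0.   0.7 -0.1] op 17.8
```

View pics/s10.png

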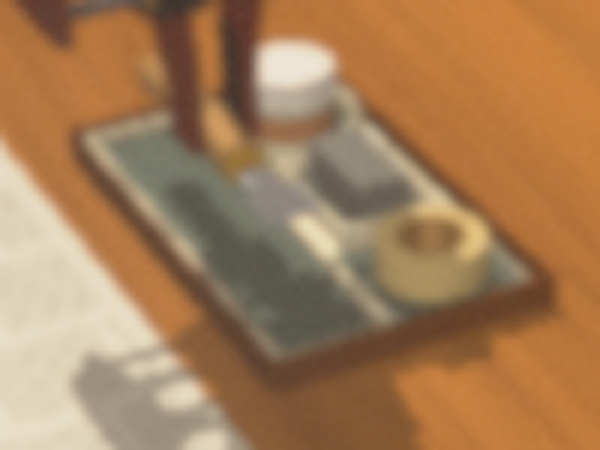

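The spatula is level and in line above the trough. Its blade is at (290,210) in the crop. Lowering.

Call:
{"method": "arm_command", "body": {"moves": [[0.001,0.002,-0.004,0,0,0],[0.001,0.002,-0.008,0,0,0],[0,0,-0.009,0,0,0],[0,0,-0.007,0,0,0],[0,0,-0.004,0,0,0],[0,0,-0.003,0,0,0],[0,0,-0.0015,0,0,0],[0,0,0,0,0,0],[0,0,0,0,0,0],[0,0,0,0,0,0]]}}

```text
clock: 46.1
eef_pos: [585.1, -225.9, 13.4]
eef_rot: [0.694, 0.72, -0.0, 0.001]
wrist_force: [-0.3, 0.1, -0.8]
opening: 18.1
```

Call:
{"method": "arm_command", "body": {"moves": [[0,0,-0.0005,0,0,0],[0,0,0,0,0,0],[0,0,0,0,0,0],[0,0,0,0,0,0],[0,0,0,0,0,0],[0,0,0,0,0,0],[0,0,0.01,0,0,0],[0,0,0.02,0,0,0],[0,0,0.03,0,0,0],[0,0,0.03,0,0,0]], "gripper": 170}}

```text
clock: 47.35
eef_pos: [584.3, -225.8, 107.3]
eef_rot: [0.694, 0.72, -0.001, -0.0]
wrist_force: [0.3, -0.3, -0.8]
opening: 29.2
```

Call:
{"method": "arm_command", "body": {"moves": [[0,0,0.02,0,0,0],[0,0.04,0.02,0,0,0],[0,0.055,0.02,0,0,0],[0,0.055,0.01,0,0,0],[0,0.055,0,0,0,0],[0,0.055,0,0,0,0],[0,0.055,0,0,0,0],[0,0.03,0,0,0,0],[0,0,0,0,0,0],[0,0,0,0,0,0]], "gripper": 0}}

```text
clock: 48.6
eef_pos: [585.6, 125.5, 200.1]
eef_rot: [0.696, 0.718, 0.007, 0.008]
wrist_force: [1.1, -0.6, 0.3]
opening: 87.8
```

```bash
python3 - <<'E'
from h import *
st(); c=capture("scene"); t=capture("top")
cv2.imwrite("pics/fin.png",cv2.resize(np.vstack([np.hstack([c["frame"][130:220,220:340,::-1],t["frame"][150:240,340:460,::-1]]),t["frame"][130:280,160:400,::-1]]),None,fx=2.5,fy=2.5,interpolation=cv2.INTER_CUBIC))
E
```

```text
pos [585.6 125.5 200.1] jaw 1.8 fix 0.000 0.021 F [ 1.1 -0.6  0.3] op 87.8
```

View pics/fin.png

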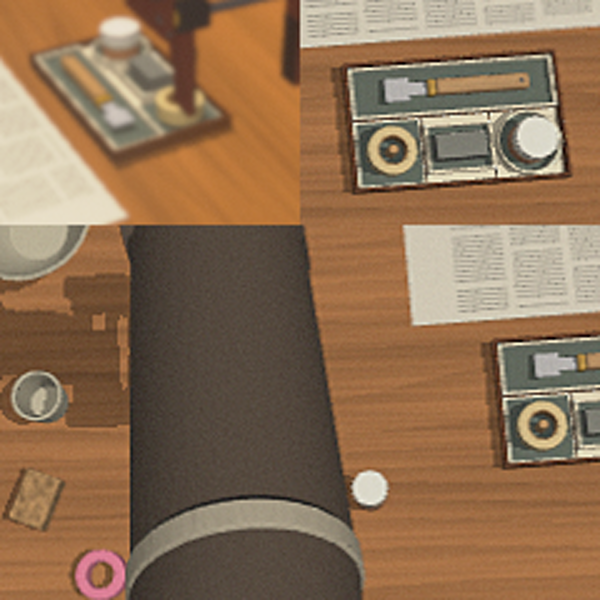

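All four parts are in place in the tray: jar upright in the cup, roll around the post, stone in the pocket, spatula flat in the trough. The tall jar stands where it was, and the arm is clear.

```bash
python3 -c "
from workcell import *
print(hand_in(), state()['clock'])"
```

```text
the job is handed in; nothing more can be done
the job is handed in; nothing more can be done
```

The mending kit is made up in the tray and handed in at about 49 s. I placed the parts in the order asked: the low jar lowered into the cup and then released, the small roll over the post, the stone in the pocket, and the spatula in the trough.

- **Last pictures:** they show the jar upright in the cup, the roll flat around the post, the stone flat in the pocket and the spatula flat inside the trough. The gripper was open and clear of everything at z = 200 mm.
- **Forces:** the wrist-force readings at the end of each move stayed near 1 N. I have no readings from within the moves.
- **Look-alikes:** the tall jar still stands where it was. The arm hid the large roll in the last top view. It was in place in the picture taken just before I gripped the spatula, and the spatula was then lifted straight up, but I did not see the roll again after that.

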